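Run the row of tube racks up to the stop and start the analyser

ROBOT

A 7-joint arm with a two-finger parallel gripper is mounted at the origin on the work surface. World frame = base frame: x ahead of the robot, y to its left, z up, the work surface at z = 0. Lengths are in m, angles in rad, forces in N, time in s.
With the tool pointing down it reaches from about 0.425 to 0.875 m from the base axis. Payload 4.7 kg.
Tool frame: the origin (TCP) lies at the very end of the fingers, on their centre line; the grasp point (between the pads) lies 19 mm behind it; z points along the fingers, y is the line along which they close (so a half turn about z gives the same grasp; the last joint's range is limited). The gripper opens to 87 mm and grips with 3 to 60 N. Pads are 19 mm wide; open, the fingers measure 117 mm over their backs; the gripper's body (75 mm by 190 mm) begins 51 mm behind the grasp point.
Start: joints at [1.219, 0.321, -0.07, 1.45, 0.023, 1.371, -0.057], TCP at [0.232, -0.607, 0.223] pointing down, gripper open.
Joint ranges: [-2.86, 2.86], [-0.3, 2.09], [-1.38, 1.24], [0.06, 2.45], [-1.56, 4.7], [0.09, 2.05], [-2.69, 2.69]. Speed limits (rad/s): [2.57, 2.57, 3.14, 3.14, 3.14, 3.14, 3.14].

INTERFACE

Orientations are given as a rotation vector (axis times angle).
In Python, from bench import ctrl, imaging, ticket gives the robot as it stands.
- The arm moves only by the tool jog_arm, never from a script. Its argument "rows" is text: rows parted by semicolons, each of 7 numbers parted by spaces: the shift along the tool's x, y, z in cm, then the turn, a rotation vector about the tool's x, y, z in rad, then the closure, from -1 (fully open) to 1 (shut), so that 0 is half open. A call has 1 to 5 rows; each row shifts and turns the commanded pose from where the row before left it, along the tool's axes as they then stand; what a row does not reach is not made up. A row lasts 1/8 s, in which the tool goes at most 62.5 mm and 10.7 degrees, less where a joint would pass 70% of its speed; a pose out of reach is approached as far as the arm can. A call with a gripper value outside its range is refused whole. The fingers move at their own pace and stop on an object; "force" is the grip in N (left out, the last holds). Time passes only in rows, so rows that do not move let the fingers close. It gives the time, the measured TCP pose, the force, the opening and the grip force at its end, in the units of the state.
- ctrl.get_state(): the state, without advancing time (a new reading comes with each control period).
- imaging.get_image(name): name is "scene" or "top"; returns a dict with "img" (400x640x3 uint8, blue, green, red), "vertical_fov" (degrees; the focal length in pixels is half the picture's height over the tangent of half this angle, whatever the lens; pixels are square), "cx", "cy" (the principal point, pixels), "k1" (the pictures are not rectified: a ray, as slopes to the right and down, at radius r is drawn at 1 + k1 r^2 times it, then the intrinsics apply), "origin" and "orientation" of the camera in the world. Camera axes: x right, y down, z forward; pixel columns grow to the right and rows downward; lengths in m; the calibration is good to about 2 mm. A picture is of the moment at which its call begins. There is no depth.
- ticket.close_job(): hands the job in; it is judged then, once.
The state is a dict: "time": time; "joint_positions": joint angles; "qd": joint speeds; "joint_torque": joint torques, N m; "position": TCP position; "tool_rot": TCP orientation; "ft_force": force on the tool from outside, world axes, zero at the start; "torque": the same for the moment, N m; "grip_width": opening from 0.0 (shut) to 1.0 (fully open); "grip_force": force on a finger pad.
Only numpy, scipy, OpenCV 4.12 (cv2) and the standard library are available. Lean on these libraries where they do the work, as an engineer would, in place of code of your own. Each camera call takes 0.05 s, during which the arm holds its last target. There are 200 camera calls.

TASK

Five racks of blood tubes stand in a touching row on the feeder's lane, short of the stop bar at the intake. With your fingertips push the last rack so that the whole row slides along the guide rail as one train, until the first rack is up against the stop bar and the racks are closed up behind it; then press the start key on top of the analyser fully down and let it go. Grip nothing, do not lift, tip or split up the racks or ram them hard into the stop, and leave everything else where it stands.

Things in the scene. Friction and masses are not known exactly. Their poses are not given: they have to be found in the camera images.
- rack1_center (a point): First rack of the row, nearest the stop bar: grey plastic rack of five tube places, 116 mm long across the lane, 22 mm deep along the lane, 56 mm tall, capped tubes stand out of it to 78 mm above its foot; flat upright faces; about 0.11 kg; this point is its middle, 28 mm above its foot. x runs along its 116 mm length, y along the lane away from the stop, z up.
- rack2_center (a point): Second rack of the row: grey plastic rack of five tube places, 116 mm long across the lane, 22 mm deep along the lane, 56 mm tall, capped tubes stand out of it to 78 mm above its foot; flat upright faces; about 0.11 kg; this point is its middle, 28 mm above its foot. x runs along its 116 mm length, y along the lane away from the stop, z up.
- rack3_center (a point): Third rack of the row: grey plastic rack of five tube places, 116 mm long across the lane, 22 mm deep along the lane, 56 mm tall, capped tubes stand out of it to 78 mm above its foot; flat upright faces; about 0.11 kg; this point is its middle, 28 mm above its foot. x runs along its 116 mm length, y along the lane away from the stop, z up.
- rack4_center (a point): Fourth rack of the row: grey plastic rack of five tube places, 116 mm long across the lane, 22 mm deep along the lane, 56 mm tall, capped tubes stand out of it to 78 mm above its foot; flat upright faces; about 0.11 kg; this point is its middle, 28 mm above its foot. x runs along its 116 mm length, y along the lane away from the stop, z up.
- rack5_center (a point): Fifth and last rack of the row, nearest the open end of the lane: grey plastic rack of five tube places, 116 mm long across the lane, 22 mm deep along the lane, 56 mm tall, capped tubes stand out of it to 78 mm above its foot; flat upright faces; about 0.11 kg; this point is its middle, 28 mm above its foot. x runs along its 116 mm length, y along the lane away from the stop, z up.
- feeder: The rack-fed analyser, fixed to the bench: the feeder lane, a white base 160 mm wide with a smooth steel deck 40 mm above the bench, leads to the white analyser body (220 by 225 mm, top 155 mm above the bench) at its stop end. Origin on the bench under the middle of the 330 mm lane; x across the lane, y along it towards the open end, z up.
- stop (a point): Middle of the stop bar's face, at deck height, at the end of the lane by the analyser. x runs across the lane, y along the lane from the stop towards its open end, z up. The bar is steel, 122 mm wide, 26 mm high; the analyser's wall, with the dark intake mouth, begins 10 mm behind the bar's face.
- open_end (a point): Middle of the open end of the lane, at deck height, 330 mm from the stop; no wall here; axes as at the stop. Low side guides 122 mm apart (14 mm above the deck) leave 3 mm at each end of a rack. A guide rail 8 mm wide, 6 mm high runs along the middle of the deck in a 12 mm slot under each rack. The racks slide freely (the whole row takes under 8 N) and are pushed towards the stop.
- start_key (a joint): Start key on top of the analyser, a spring push button: 0 released, 0.006 m fully down (about 5 N); it springs back.
- start_key_top (a point): Middle of the start key's pale round cap, 28 mm across, on a low grey housing on top of the analyser, near its lane end, on the side away from the robot, beside the flat dark display; the key is pressed straight down.
- spare_rack: Bystander: one more tube rack of the same make with two tubes, standing on the bench beside the feeder, on the side away from the robot. Origin under its middle.
- control_vial: Bystander: small amber glass vial, 21 mm across, 36 mm tall, standing on top of the analyser about 120 mm from the start key. Origin under its middle.
- tape_roll: Bystander: roll of tape, 72 mm across, 25 mm high, lying on the bench on the robot's side of the feeder. Origin under its middle.
- diluent: Bystander: white bottle, 60 mm across, 110 mm tall, standing on the bench to the robot's left, beyond the open end of the lane. Origin under its middle.
- biopsy_pot: Bystander: small clear pot, 48 mm across, 55 mm tall, on the bench beside the analyser, on the side away from the robot. Origin under its middle.
- gallipot: Bystander: small steel bowl, 84 mm across, 45 mm tall, standing on the bench to the robot's left, beyond the open end of the lane. Origin under its middle.
Mind the look-alikes: they are no part of the job. Leave any blue look-alike of the part that bears rack4_center alone. What is shaped like the part that bears rack3_center but blue is not meant.

How it is judged:
On the way, in this order (a step that is already met when the one before it is completed fails the run):
1. the row of racks is closed up against the stop bar (y of rack1_center in the frame of stop below 0.0135 m and y of rack2_center in the frame of stop below 0.036 m and y of rack3_center in the frame of stop below 0.0585 m and y of rack4_center in the frame of stop below 0.081 m and y of rack5_center in the frame of stop below 0.1035 m and angle between the x axis of each of rack1_center, rack2_center, rack3_center, rack4_center, rack5_center and the x axis of stop, either way round below 0.08 rad and angle between each of rack1_center, rack2_center, rack3_center, rack4_center, rack5_center's own z axis and vertical below 0.06 rad and z of rack1_center in the frame of stop between 0.024 and 0.032 m and x of rack1_center in the frame of stop between -0.005 and 0.005 m and z of rack2_center in the frame of stop between 0.024 and 0.032 m and x of rack2_center in the frame of stop between -0.005 and 0.005 m and z of rack3_center in the frame of stop between 0.024 and 0.032 m and x of rack3_center in the frame of stop between -0.005 and 0.005 m and z of rack4_center in the frame of stop between 0.024 and 0.032 m and x of rack4_center in the frame of stop between -0.005 and 0.005 m and z of rack5_center in the frame of stop between 0.024 and 0.032 m and x of rack5_center in the frame of stop between -0.005 and 0.005 m), for 0.2 s.
2. the start key is pressed fully down with the row at the stop (value of joint start_key above 0.0048 m and y of rack1_center in the frame of stop below 0.0135 m and y of rack2_center in the frame of stop below 0.036 m and y of rack3_center in the frame of stop below 0.0585 m and y of rack4_center in the frame of stop below 0.081 m and y of rack5_center in the frame of stop below 0.1035 m), for 0.05 s.
At the end, for the whole second after the job is handed in: All five racks stand upright on the lane, square to it, closed up against the stop bar: the first within 2.5 mm of the bar, the last within 4.5 mm of where a row without gaps would put it; they are at rest, the start key has been pressed after that (past 4.8 of its 6 mm) and has sprung back (all of step 1 and value of joint start_key below 0.0015 m); the robot touches nothing.
It fails at once if a rack is lifted more than 8 mm off the deck or tipped (z of any of rack1_center, rack2_center, rack3_center, rack4_center, rack5_center in the frame of stop above 0.036 m or angle between any of rack1_center, rack2_center, rack3_center, rack4_center, rack5_center's own z axis and vertical above 0.25 rad).
It fails at once if the row is split: a gap of more than 8 mm opens between two racks (distance between rack1_center and rack2_center above 0.03 m or distance between rack2_center and rack3_center above 0.03 m or distance between rack3_center and rack4_center above 0.03 m or distance between rack4_center and rack5_center above 0.03 m).
It fails at once if the row is rammed into the stop or crushed against it with more than 60 N (contact force between rack1 and feeder above 60 N).
It fails at once if the start key is pressed before the row is at the stop (value of joint start_key above 0.003 m and not (y of rack1_center in the frame of stop below 0.0135 m and y of rack2_center in the frame of stop below 0.036 m and y of rack3_center in the frame of stop below 0.0585 m and y of rack4_center in the frame of stop below 0.081 m and y of rack5_center in the frame of stop below 0.1035 m)).
It fails at once if a bystander is moved more than 20 mm (distance of any of spare_rack, control_vial, tape_roll, diluent, biopsy_pot, gallipot from where it was at the start of the episode above 0.02 m).
It also fails if it takes over 48 s, if anything falls off the work surface, if the arm or the gripper's body presses on something with over 40 N, if the wrist force passes 120 N, or if a joint passes its speed limit or range.

## Working session

There is one attempt and no reset: what is moved stays moved. The work goes in short steps, Python scripts to look and compute and a tool call to move; the robot and the scene stay as the last step left them, time stands still between calls to the robot, and variables do not carry over. Pictures are saved under pics/ and viewed, at most 10 in all, crops included, and the job is handed in when it is done.

Besides the shell and the picture viewer there is one more tool, called after ">>>" in YAML: its name, and indented under it one key for each argument. jog_arm: Moves the arm, as the interface text tells. Its arguments: {"type":"object","properties":{"rows":{"type":"string"},"force":{"type":"number"}},"required":["rows"]}

```bash
mkdir -p pics; cat > h.py <<'E'
import numpy as np, cv2
from scipy.spatial.transform import Rotation as R
from bench import ctrl, imaging, ticket
def K(d):
    f=d["img"].shape[0]/2/np.tan(np.radians(d["vertical_fov"])/2); return f
def rot(d):
    o=np.array(d["orientation"],float)
    return o if o.shape==(3,3) else R.from_rotvec(o).as_matrix()
def ray_at_z(d,u,v,z):
    f=K(d); p=np.array([(u-d["cx"])/f,(v-d["cy"])/f]); q=p.copy()
    for _ in range(30): q=p/(1+d["k1"]*(q@q))
    w=rot(d)@np.array([q[0],q[1],1]); o=np.array(d["origin"]); return o+w*(z-o[2])/w[2]
def proj(d,P):
    c=rot(d).T@(np.array(P)-np.array(d["origin"])); q=c[:2]/c[2]; q=q*(1+d["k1"]*(q@q)); return K(d)*q+[d["cx"],d["cy"]]
E
python3 - <<'E'
from h import *
import pickle
for n in("scene","top"):
    d=imaging.get_image(n); pickle.dump(d,open(n+".pkl","wb")); cv2.imwrite(f"pics/{n}0.png",d["img"]); print({k:v for k,v in d.items() if k!="img"})
s=ctrl.get_state();print(s)
E
```

```text
{'vertical_fov': 52.80843794311889, 'cx': 322.0235793478111, 'cy': 203.36601580003463, 'k1': 0.010209156566151574, 'origin': array([1.02190233, 0.51452173, 1.0982686 ]), 'orientation': array([-1.0816331 , -2.53794055,  0.82162699])}
{'vertical_fov': 48.27036994026146, 'cx': 315.59547488905207, 'cy': 202.48303233774348, 'k1': 0.008534964499925676, 'origin': array([0.32291437, 0.05426027, 1.31496739]), 'orientation': array([-2.15430109,  2.16165497, -0.13647219])}
{'time': 0.1, 'joint_positions': array([ 1.21908166,  0.32177427, -0.07006143,  1.45159313,  0.0225598 ,
        1.37077419, -0.05685751]), 'qd': array([-0.00095948, -0.00123279, -0.00116019, -0.00203987,  0.0001401 ,
        0.00015971, -0.00106889]), 'joint_torque': array([-9.00422401e-05, -4.92570555e+01, -4.05670311e-01, -3.13401318e+01,
       -6.41868473e-02,  3.94556543e-02,  1.06632754e-04]), 'position': array([ 0.23228483, -0.60653518,  0.22153404]), 'tool_rot': array([-3.08748347e+00, -5.71172066e-01,  5.98253343e-04]), 'ft_force': array([ 0.74484172,  0.21314825, -0.18545194]), 'torque': array([ 0.02359429,  0.01324251, -0.02778769]), 'grip_force': 0.0, 'grip_width': 1.00216246887951}
```

View pics/scene0.png

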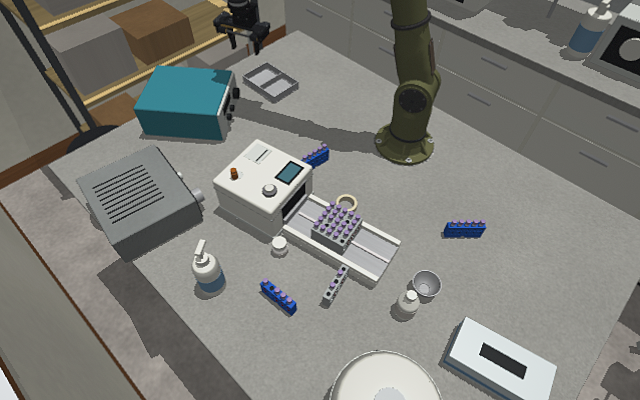

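View pics/top0.png

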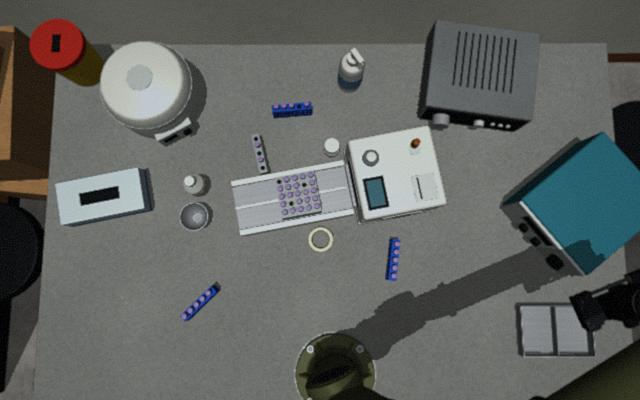

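The scene picture shows the robot at the top and the feeder in the middle. In the top picture the lane runs from its open end at about (236,210) to the analyser at (350,188), with the racks around (300,194) and the start key at (371,157). I'll enlarge this part.

```bash
python3 - <<'E'
from h import *
import pickle
d=pickle.load(open("top.pkl","rb"));c=d["img"][120:245,225:400]
cv2.imwrite("pics/tc.png",cv2.resize(c,None,fx=4.5,fy=4.5,interpolation=cv2.INTER_CUBIC))
d=pickle.load(open("scene.pkl","rb"));c=d["img"][130:290,205:410]
cv2.imwrite("pics/sc.png",cv2.resize(c,None,fx=3.7,fy=3.7,interpolation=cv2.INTER_CUBIC))
E
```

```text
(no output)
```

View pics/tc.png

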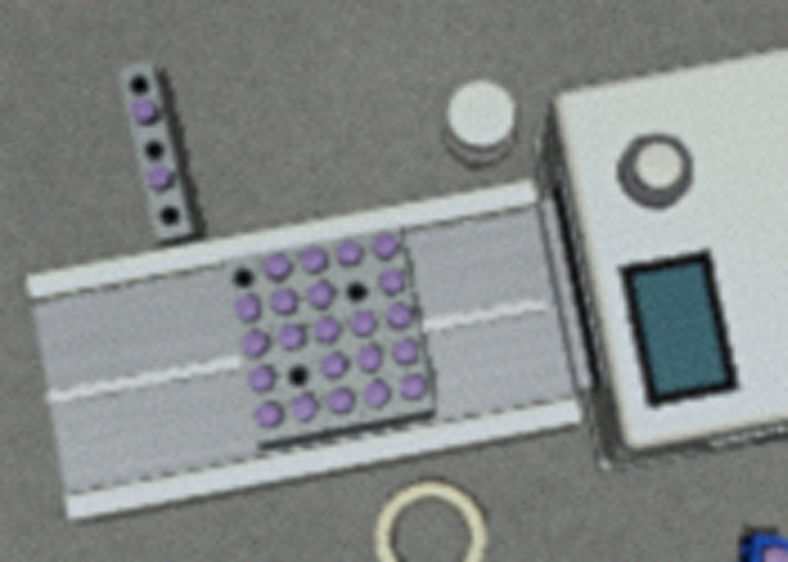

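View pics/sc.png

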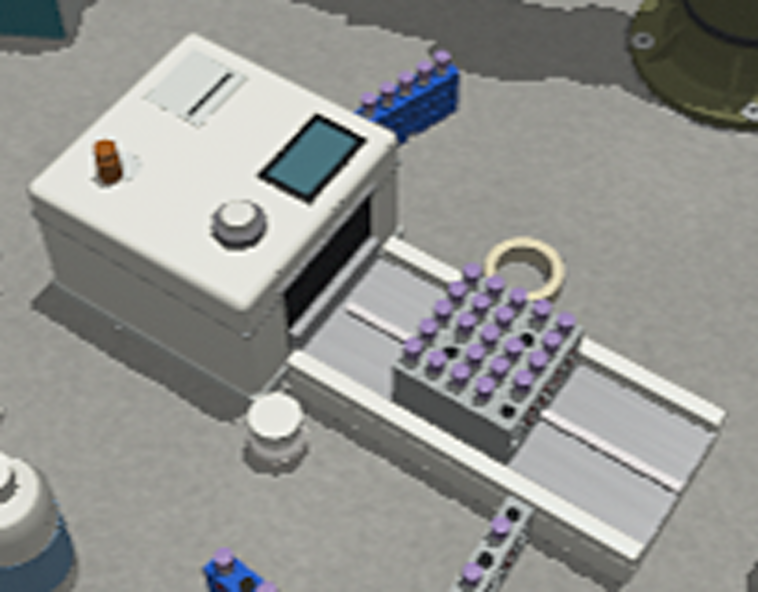

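Crops: in the top crop the rail runs (50,398)→(545,306), the rack tops have corners at (232,268), (262,435), (405,235) and (433,408), and the key cap is at (661,163). In the scene crop the key cap is at (240,213).

```bash
cat >> h.py <<'E'
def tri(a,ua,b,ub):
    p=ray_at_z(a,*ua,0.);q=ray_at_z(b,*ub,0.);oa=np.array(a["origin"]);ob=np.array(b["origin"])
    A=np.stack([p-oa,-(q-ob)],1);t=np.linalg.lstsq(A,ob-oa,rcond=None)[0]
    x=oa+t[0]*(p-oa);y=ob+t[1]*(q-ob);return (x+y)/2,np.linalg.norm(x-y)
tc=lambda X,Y:(225+(X+.5)/4.5-.5,120+(Y+.5)/4.5-.5)
sc=lambda X,Y:(205+(X+.5)/3.7-.5,130+(Y+.5)/3.7-.5)
E
python3 - <<'E'
from h import *
import pickle
np.set_printoptions(precision=4,suppress=True)
t=pickle.load(open("top.pkl","rb"));s=pickle.load(open("scene.pkl","rb"))
T=lambda X,Y,z:ray_at_z(t,*tc(X,Y),z)
S=lambda X,Y,z:ray_at_z(s,*sc(X,Y),z)
print("rail T",T(50,398,.046),T(545,306,.046))
print("rail S",S(680,488,.046),S(350,308,.046))
print("guide T open",T(28,285,.054),T(70,515,.054),"stop",T(535,190,.054),T(580,415,.054))
print("guide S open",S(632,560,.054),S(725,415,.054))
for n,p in dict(r5far=(232,268),r5near=(262,435),r1far=(405,235),r1near=(433,408)).items(): print(n,T(*p,.096))
for p in [(516,430),(395,367),(580,335)]: print("S",S(*p,.096))
print("tubes r5 ",T(248,307,.118),T(268,414,.118),"r1",T(385,245,.118),T(413,386,.118))
print("tubes S r1 far/near",S(413,346,.118),S(472,272,.118),"r5near",S(566,320,.118))
for k in(.165,.175,.185): print(k,T(661,163,k),S(240,213,k))
print("key tri",tri(t,tc(661,163),s,sc(240,213)))
print("stopbar T",T(545,203,.066),T(590,385,.066))
print("vial",S(106,147,.19), "bottle cap T", T(480,117,.055))
E
```

```text
rail T [0.4664 0.2801 0.046 ] [ 0.5245 -0.0352  0.046 ]
rail S [0.4647 0.2819 0.046 ] [ 0.525  -0.0302  0.046 ]
guide T open [0.5378 0.294  0.054 ] [0.3917 0.2647 0.054 ] stop [ 0.5984 -0.0291  0.054 ] [ 0.4536 -0.0559  0.054 ]
guide S open [0.5435 0.2953 0.054 ] [0.3903 0.2689 0.054 ]
r5far [0.5409 0.1607 0.096 ]
r5near [0.4376 0.1417 0.096 ]
r1far [0.5612 0.0542 0.096 ]
r1near [0.4538 0.0374 0.096 ]
S [0.5399 0.1701 0.096 ]
S [0.5639 0.0623 0.096 ]
S [0.4373 0.1484 0.096 ]
tubes r5  [0.5131 0.149  0.118 ] [0.4482 0.1366 0.118 ] r1 [0.5508 0.0663 0.118 ] [0.4648 0.0497 0.118 ]
tubes S r1 far/near [0.55   0.0686 0.118 ] [0.4643 0.0529 0.118 ] r5near [0.4468 0.1391 0.118 ]
0.165 [ 0.59   -0.0956  0.165 ] [ 0.5774 -0.0974  0.165 ]
0.175 [ 0.5877 -0.0943  0.175 ] [ 0.5821 -0.0908  0.175 ]
0.185 [ 0.5854 -0.093   0.185 ] [ 0.5869 -0.0842  0.185 ]
key tri (array([ 0.585 , -0.0915,  0.1782]), np.float64(0.0059540884757101325))
stopbar T [ 0.5874 -0.0346  0.066 ] [ 0.4712 -0.0614  0.066 ]
vial [ 0.6186 -0.2079  0.19  ] bottle cap T [0.6461 0.0058 0.055 ]
```

```bash
cat >> h.py <<'E'
def rows(targets):
    """print tool-frame total shift (cm) from state pose to target, at present orientation"""
    s=ctrl.get_state();M=R.from_rotvec(s["tool_rot"]).as_matrix()
    for t in targets: print("tool shift cm",np.round(M.T@(np.array(t)-s["position"])*100,2))
    yw=np.arctan2(M[1,1],M[0,1]);print("pos",s["position"].round(4),"y-axis yaw",round(yw,4),"tilt",M[:,2].round(3),"t",round(s["time"],2),"F",s["ft_force"].round(1))
E
python3 - <<'E'
from h import *
import pickle
t=pickle.load(open("top.pkl","rb"));s=pickle.load(open("scene.pkl","rb"))
print([ray_at_z(t,*p,.13).round(3) for p in [(503,205),(602,135),(580,273)]])
print([ray_at_z(s,*p,.15).round(3) for p in [(152,66),(236,70),(225,103),(137,100)]])
rows([(.30,-.45,.30),(.5,-.2,.3)])
for y in np.linspace(0,1,1): pass
E
```

```text
[array([ 0.463, -0.449,  0.13 ]), array([ 0.654, -0.728,  0.13 ]), array([ 0.283, -0.64 ,  0.13 ])]
[array([ 0.485, -0.87 ,  0.15 ]), array([ 0.274, -0.625,  0.15 ]), array([ 0.423, -0.504,  0.15 ]), array([ 0.632, -0.736,  0.15 ])]
tool shift cm [ 11.92 -12.21  -7.83]
tool shift cm [ 39.54 -28.4   -7.8 ]
pos [ 0.2323 -0.6065  0.2215] y-axis yaw -1.2049 tilt [-0.001  0.002 -1.   ] t 0.1 F [ 0.7  0.2 -0.2]
```

>>> jog_arm:
  rows: "0 0 -5.5 0 0 -0.174 0; 0 0 -5.5 0 0 -0.174 0; 0 0 0 0 0 -0.174 0; 0 0 0 0 0 -0.174 0; 0 0 0 0 0 -0.174 0"

```text
time: 0.72
position: [0.2324, -0.6068, 0.332]
tool_rot: [-2.555, -1.827, -0.0]
ft_force: [0.3, -0.1, 0.0]
grip_width: 0.541
grip_force: 0.0
```

>>> jog_arm:
  rows: "0 0 0 0 0 -0.174 0; 0 0 0 0 0 -0.174 0; 0 0 0 0 0 -0.174 0; 0 0 0 0 0 0 0"

```text
time: 1.23
position: [0.2323, -0.6069, 0.332]
tool_rot: [-2.006, -2.417, -0.001]
ft_force: [0.3, 0.2, 0.1]
grip_width: 0.501
grip_force: 0.0
```

```bash
python3 - <<'E'
from h import *
rows([(.36,-.35,.33),(.45,0,.33),(.4765,.2155,.33)]); print(ctrl.get_state()["joint_positions"].round(2))
E
```

```text
tool shift cm [22.9  17.28  0.22]
tool shift cm [55.65 32.56  0.25]
tool shift cm [76.34 39.13  0.27]
pos [ 0.2323 -0.6069  0.332 ] y-axis yaw 0.1851 tilt [-0.     0.001 -1.   ] t 1.23 F [0.3 0.2 0.1]
[ 1.34  0.31 -0.24  1.26  0.07  1.58  1.3 ]
```

>>> jog_arm:
  rows: "4.6 3.4 0 0 0 0 0; 4.6 3.4 0 0 0 0 0; 4.6 3.4 0 0 0 0 0; 4.6 3.4 0 0 0 0 0; 4.6 3.4 0 0 0 0 0"

```text
time: 1.85
position: [0.3573, -0.3475, 0.3325]
tool_rot: [2.009, 2.415, -0.0]
ft_force: [0.4, 0.3, -0.1]
grip_width: 0.501
grip_force: 0.0
```

>>> jog_arm:
  rows: "5.4 2.5 0 0 0 0 0; 5.4 2.5 0 0 0 0 0; 5.4 2.5 0 0 0 0 0; 5.4 2.5 0 0 0 0 0; 5.4 2.5 0 0 0 0 0"

```text
time: 2.48
position: [0.4295, -0.0589, 0.3326]
tool_rot: [2.008, 2.414, -0.0]
ft_force: [0.4, 0.4, 0.1]
grip_width: 0.498
grip_force: 0.0
```

>>> jog_arm:
  rows: "5.5 2.0 0 0 0 0 0; 5.5 2.0 0 0 0 0 0; 5.0 2.0 0 0 0 0 0; 0 0 0 0 0 0 0; 0 0 0 0 0 0 0"

```text
time: 3.1
position: [0.4585, 0.1066, 0.3323]
tool_rot: [2.007, 2.417, -0.001]
ft_force: [-0.6, -0.8, -0.2]
grip_width: 0.5
grip_force: 0.0
```

```bash
python3 - <<'E'
from h import *
rows([(.4745,.223,.057)]); print(ctrl.get_state()["joint_positions"].round(2))
E
```

```text
tool shift cm [11.16  3.73 27.52]
pos [0.4585 0.1066 0.3323] y-axis yaw 0.1847 tilt [-0.    -0.001 -1.   ] t 3.1 F [-0.6 -0.8 -0.2]
[ 0.83 -0.12 -1.01  1.66 -0.1   1.54  0.01]
```

>>> jog_arm:
  rows: "3.8 1.3 0 0 0 0 0; 3.7 1.2 0 0 0 0 0; 3.7 1.2 0 0 0 0 0; 0 0 5 0 0 0 0; 0 0 5 0 0 0 0"

```text
time: 3.72
position: [0.4751, 0.2227, 0.2309]
tool_rot: [2.009, 2.414, -0.001]
ft_force: [0.9, 0.2, 0.0]
grip_width: 0.499
grip_force: 0.0
```

>>> jog_arm:
  rows: "0 0 4 0 0 0 0; 0 0 4 0 0 0 0; 0 0 0 0 0 0 0; 0 0 0 0 0 0 0"

```text
time: 4.22
position: [0.4752, 0.2238, 0.1537]
tool_rot: [2.007, 2.416, 0.001]
ft_force: [-0.2, 0.2, 0.2]
grip_width: 0.504
grip_force: 0.0
```

```bash
python3 - <<'E'
from h import *
import pickle
rows([(.4745,.223,.057)]); print(ctrl.get_state()["joint_positions"].round(2))
d=imaging.get_image("top");a=d["img"][120:245,215:390]
d=imaging.get_image("scene");b=d["img"][150:290,270:470]
cv2.imwrite("pics/m1.png",np.vstack([cv2.resize(a,(600,428),interpolation=2)[110:340],cv2.resize(b,(600,420),interpolation=2)[:370]]))
E
```

```text
tool shift cm [-0.07 -0.09  9.67]
pos [0.4752 0.2238 0.1537] y-axis yaw 0.1847 tilt [ 0.001  0.    -1.   ] t 4.22 F [-0.2  0.2  0.2]
[ 0.55  0.28 -1.17  1.82  0.27  1.22 -0.52]
```

View pics/m1.png

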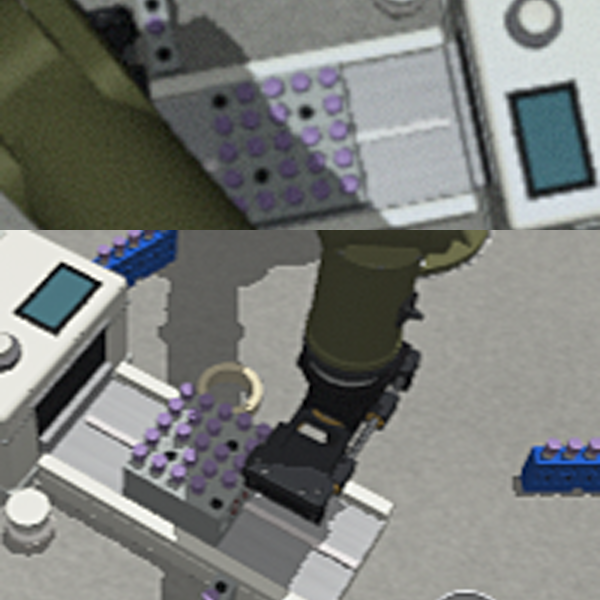

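The gripper is centred over the lane behind rack 5 and clear of it. I'll lower it and then creep in.

>>> jog_arm:
  rows: "0 0 4 0 0 0 0; 0 0 3.5 0 0 0 0; 0 0 2 0 0 0 0; 0 0 0 0 0 0 0; 0 0 0 0 0 0 0"

```text
time: 4.95
position: [0.4752, 0.225, 0.059]
tool_rot: [2.004, 2.418, 0.003]
ft_force: [0.4, 0.2, 0.7]
grip_width: 0.504
grip_force: 0.0
```

>>> jog_arm:
  rows: "-1.5 0 0 0 0 0 0; -1.5 0 0 0 0 0 0; -1 0 0 0 0 0 0; -0.5 0 0 0 0 0 0; 0 0 0 0 0 0 0"

```text
time: 5.58
position: [0.4826, 0.1797, 0.0575]
tool_rot: [2.005, 2.418, -0.0]
ft_force: [0.1, -0.2, 0.0]
grip_width: 0.495
grip_force: 0.0
```

>>> jog_arm:
  rows: "-0.4 0 0 0 0 0 0; -0.4 0 0 0 0 0 0; -0.4 0 0 0 0 0 0; -0.3 0 0 0 0 0 0; -0.3 0 0 0 0 0 0"

```text
time: 6.2
position: [0.4855, 0.1633, 0.0575]
tool_rot: [-2.003, -2.419, -0.001]
ft_force: [-0.6, 2.5, -1.2]
grip_width: 0.498
grip_force: 1.4
```

Contact, at 2.5 N. I'll push steadily at about 32 mm/s.

>>> jog_arm:
  rows: "-0.4 0 0 0 0 0 0; -0.4 0 0 0 0 0 0; -0.4 0 0 0 0 0 0; -0.4 0 0 0 0 0 0; -0.4 0 0 0 0 0 0"

```text
time: 6.82
position: [0.4896, 0.1425, 0.0575]
tool_rot: [-2.004, -2.419, 0.0]
ft_force: [-0.5, 2.3, -1.3]
grip_width: 0.506
grip_force: 1.3
```

>>> jog_arm:
  rows: "-0.4 0 0 0 0 0 0; -0.4 0 0 0 0 0 0; -0.4 0 0 0 0 0 0; -0.4 0 0 0 0 0 0; -0.4 0 0 0 0 0 0"

```text
time: 7.45
position: [0.4933, 0.1229, 0.0575]
tool_rot: [2.004, 2.419, -0.0]
ft_force: [0.5, 2.3, -1.0]
grip_width: 0.501
grip_force: 1.3
```

>>> jog_arm:
  rows: "-0.4 0 0 0 0 0 0; -0.4 0 0 0 0 0 0; -0.4 0 0 0 0 0 0; -0.4 0 0 0 0 0 0; -0.3 0 0 0 0 0 0"

```text
time: 8.07
position: [0.4968, 0.1042, 0.0575]
tool_rot: [2.004, 2.419, -0.0]
ft_force: [0.0, 2.8, -1.5]
grip_width: 0.501
grip_force: 1.2
```

```bash
python3 - <<'E'
from h import *
rows([(.526-.1857*.12,-.0435+.9826*.12,.057)])
d=imaging.get_image("scene");b=d["img"][130:290,220:420]
cv2.imwrite("pics/m2.png",cv2.resize(b,(750,600),interpolation=2))
E
```

```text
tool shift cm [-3.05  0.13  0.05]
pos [0.4968 0.1042 0.0575] y-axis yaw 0.1869 tilt [-0. -0. -1.] t 8.07 F [ 0.   2.8 -1.5]
```

View pics/m2.png

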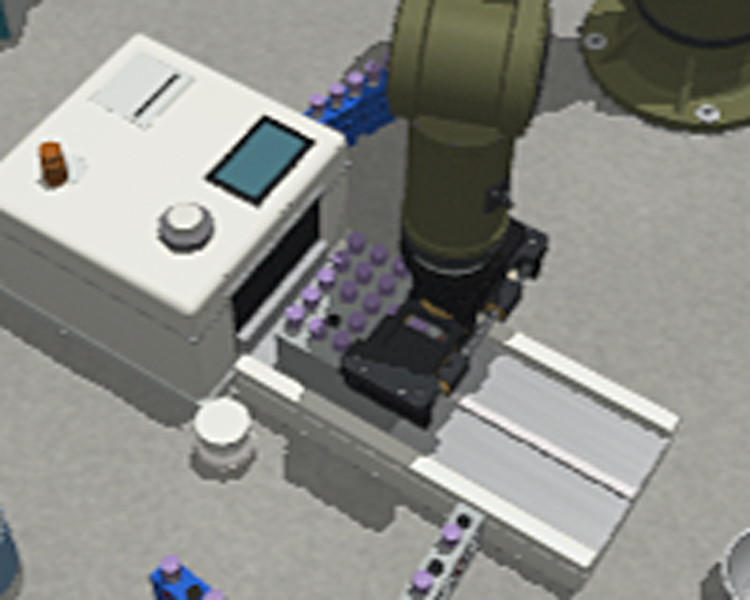

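The row is closed up with about 3 cm left to the bar: the front rack's far corner is at (277,340) and the bar at about (243,338). I'll slow down.

>>> jog_arm:
  rows: "-0.4 0 0 0 0 0 0; -0.4 0 0 0 0 0 0; -0.4 0 0 0 0 0 0; -0.3 0 0 0 0 0 0; -0.3 0 0 0 0 0 0"

```text
time: 8.75
position: [0.5002, 0.0867, 0.0575]
tool_rot: [2.004, 2.419, -0.0]
ft_force: [0.2, 2.8, -0.8]
grip_width: 0.499
grip_force: 1.3
```

>>> jog_arm:
  rows: "-0.15 0 0 0 0 0 0; -0.15 0 0 0 0 0 0; -0.15 0 0 0 0 0 0; -0.15 0 0 0 0 0 0; -0.15 0 0 0 0 0 0"

```text
time: 9.38
position: [0.5015, 0.0794, 0.0575]
tool_rot: [-2.004, -2.419, 0.0]
ft_force: [-0.5, 2.0, -0.9]
grip_width: 0.503
grip_force: 1.3
```

>>> jog_arm:
  rows: "-0.12 0 0 0 0 0 0; -0.12 0 0 0 0 0 0; -0.12 0 0 0 0 0 0; -0.12 0 0 0 0 0 0"

```text
time: 9.88
position: [0.5021, 0.0764, 0.0576]
tool_rot: [-2.002, -2.419, -0.003]
ft_force: [-1.0, 8.2, -1.4]
grip_width: 0.497
grip_force: 3.9
```

>>> jog_arm:
  rows: "-0.1 0 0 0 0 0 0; -0.1 0 0 0 0 0 0; -0.1 0 0 0 0 0 0"

```text
time: 10.25
position: [0.502, 0.0764, 0.0577]
tool_rot: [-1.999, -2.418, -0.006]
ft_force: [-3.2, 12.9, -1.2]
grip_width: 0.502
grip_force: 6.6
```

>>> jog_arm:
  rows: "-0.1 0 0 0 0 0 0; -0.1 0 0 0 0 0 0"

```text
time: 10.5
position: [0.5021, 0.0764, 0.0579]
tool_rot: [-1.997, -2.417, -0.009]
ft_force: [-4.3, 16.9, 1.3]
grip_width: 0.498
grip_force: 8.5
```

The row is stalled firmly at the stop at 17 N. I'll back off straight, then check.

>>> jog_arm:
  rows: "0.2 0 0 0 0 0 0; 0.3 0 0 0 0 0 0; 0.5 0 0 0 0 0 0; 1.5 0 0 0 0 0 0; 2.5 0 0 0 0 0 0"

```text
time: 11.12
position: [0.4944, 0.1184, 0.0576]
tool_rot: [2.007, 2.416, -0.001]
ft_force: [0.3, 0.6, -1.4]
grip_width: 0.5
grip_force: 0.0
```

>>> jog_arm:
  rows: "1 0 -3 0 0 0 1; 0 0 -5 0 0 0 1; 0 0 -5 0 0 0 1; 0 0 -4 0 0 0 1; 0 0 -2 0 0 0 1"

```text
time: 11.75
position: [0.4929, 0.1292, 0.2496]
tool_rot: [2.002, 2.417, 0.002]
ft_force: [-0.1, -0.1, -0.4]
grip_width: 0.043
grip_force: 0.0
```

```bash
python3 - <<'E'
from h import *
rows([(.586,-.0915,.255)])
b=imaging.get_image("scene")["img"][130:270,205:380];a=imaging.get_image("top")["img"][130:230,270:400]
cv2.imwrite("pics/m3.png",np.vstack([cv2.resize(b,(420,336),interpolation=2)[:336],cv2.resize(a,(420,323),interpolation=2)[:264]]) )
E
```

```text
tool shift cm [-23.42   5.04  -0.49]
pos [0.4929 0.1292 0.2496] y-axis yaw 0.1869 tilt [ 0.003 -0.001 -1.   ] t 11.75 F [-0.1 -0.1 -0.4]
```

View pics/m3.png

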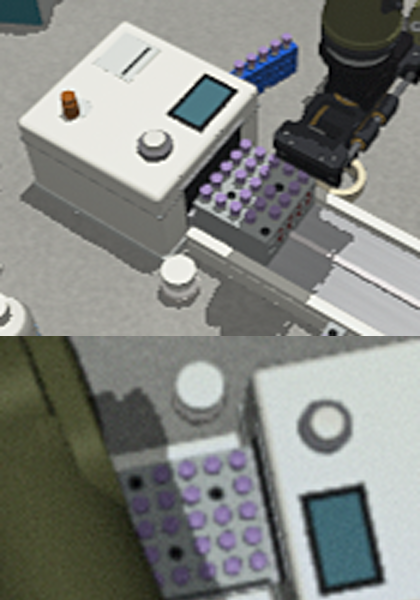

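The row is closed up against the bar. The fingers are now shut, so I'll move above the key.

>>> jog_arm:
  rows: "-4.7 1 0 0 0 0 1; -4.7 1 0 0 0 0 1; -4.7 1 0 0 0 0 1; -4.7 1 0 0 0 0 1; -4.6 1 0 0 0 0 1"

```text
time: 12.48
position: [0.5844, -0.0933, 0.2448]
tool_rot: [-2.002, -2.417, 0.003]
ft_force: [1.4, 0.5, 0.3]
grip_width: 0.005
grip_force: 0.0
```

>>> jog_arm:
  rows: "0 0 2 0 0 0 1; 0 0 2 0 0 0 1; 0 0 0 0 0 0 1; 0 0 0 0 0 0 1"

```text
time: 12.98
position: [0.5847, -0.0905, 0.2077]
tool_rot: [2.002, 2.421, -0.0]
ft_force: [0.2, -0.4, 1.3]
grip_width: 0.004
grip_force: 0.0
```

```bash
python3 - <<'E'
from h import *
rows([(.586,-.092,.185)])
b=imaging.get_image("scene")["img"][130:250,205:355]
cv2.imwrite("pics/m4.png",cv2.resize(b,(600,480),interpolation=2))
E
```

```text
tool shift cm [-0.17  0.1   2.27]
pos [ 0.5847 -0.0905  0.2077] y-axis yaw 0.189 tilt [ 0. -0. -1.] t 12.97 F [ 0.2 -0.4  1.3]
```

View pics/m4.png

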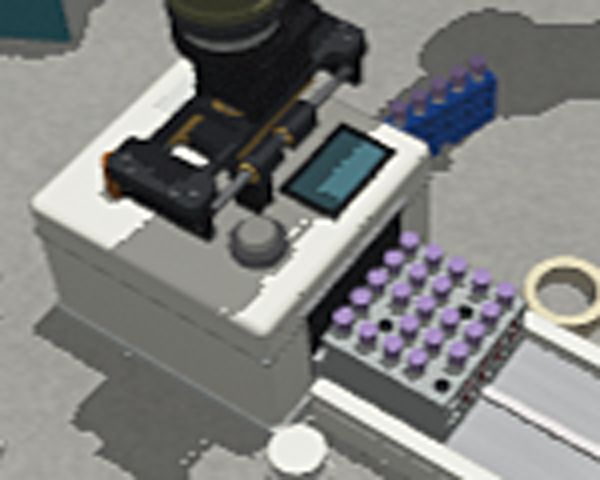

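The closed fingertips at about (260,207) sit straight above the key cap at (258,235). I'll press down gently.

>>> jog_arm:
  rows: "-0.1 0 1.2 0 0 0 1; 0 0 0.8 0 0 0 1; 0 0 0.4 0 0 0 1; 0 0 0.3 0 0 0 1; 0 0 0 0 0 0 1"

```text
time: 13.65
position: [0.585, -0.0928, 0.1804]
tool_rot: [-2.004, -2.419, 0.0]
ft_force: [-0.0, 0.9, 0.0]
grip_width: 0.007
grip_force: 0.0
```

>>> jog_arm:
  rows: "0 0 0.3 0 0 0 1; 0 0 0.3 0 0 0 1; 0 0 0.2 0 0 0 1"

```text
time: 14.02
position: [0.5854, -0.0928, 0.173]
tool_rot: [2.004, 2.419, 0.0]
ft_force: [-0.1, -0.4, 3.8]
grip_width: 0.006
grip_force: 2.0
```

>>> jog_arm:
  rows: "0 0 0.2 0 0 0 1; 0 0 0.2 0 0 0 1; 0 0 0 0 0 0 1"

```text
time: 14.4
position: [0.5854, -0.0928, 0.1713]
tool_rot: [2.003, 2.418, -0.001]
ft_force: [-6.3, 0.0, 16.3]
grip_width: 0.005
grip_force: 8.4
```

The key has bottomed out at 16 N, against its 5 N spring. I'll release it and rise clear.

>>> jog_arm:
  rows: "0 0 0 0 0 0 1; 0 0 -1 0 0 0 1; 0 0 -2 0 0 0 1; 0 0 -4 0 0 0 1; 0 0 -4 0 0 0 1"

```text
time: 15.02
position: [0.5847, -0.0928, 0.2799]
tool_rot: [-2.004, -2.419, 0.0]
ft_force: [0.4, 0.7, -0.4]
grip_width: 0.007
grip_force: 0.0
```

>>> jog_arm:
  rows: "0 0 0 0 0 0 1; 0 0 0 0 0 0 1"

```text
time: 15.28
position: [0.5847, -0.0929, 0.2783]
tool_rot: [-2.004, -2.419, 0.001]
ft_force: [-0.1, -1.0, -0.5]
grip_width: 0.01
grip_force: 0.0
```

```bash
python3 - <<'E'
from h import *
rows([(.586,-.092,.26)])
b=imaging.get_image("scene")["img"][130:250,205:355]
cv2.imwrite("pics/m5.png",cv2.resize(b,(600,480),interpolation=2))
E
```

```text
tool shift cm [0.07 0.15 1.83]
pos [ 0.5847 -0.0929  0.2783] y-axis yaw 0.1869 tilt [-0.001 -0.    -1.   ] t 15.28 F [-0.1 -1.  -0.5]
```

View pics/m5.png

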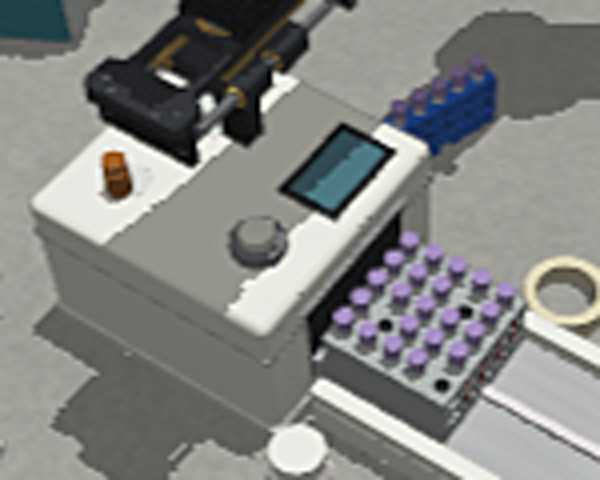

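The key is back up at (258,238), the racks are closed up at the stop, the vial stands at (117,175), and the arm is clear of everything.

```bash
python3 -c "
from bench import ticket
print(ticket.close_job())"
```

```text
the job is handed in; nothing more can be done
None
```

The row of five racks is closed up against the stop bar, the start key was pressed fully down and has sprung back, and the job is handed in at about 15 s; the hand-in returned no verdict.

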